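Clamp the blank with the lever bolt

ROBOT

A 6-joint arm with a two-finger parallel gripper is mounted at the origin on the work surface. World frame = base frame: x ahead of the robot, y to its left, z up, the work surface at z = 0. Lengths are in m, angles in degrees, forces in N, time in s.
With the tool pointing down it reaches from about 0.25 to 0.725 m from the base axis. Payload 9.7 kg.
Tool frame: the origin (TCP) lies on the centre line of the jaws, within the pads' length; the fingertips stand 14 mm ahead of it and the grasp point (between the pads) lies 5 mm behind it; z points along the fingers, y is the line along which they close (so a half turn about z gives the same grasp; the last joint's range is limited). The gripper opens to 85 mm and grips with 20 to 120 N. Pads are 22 mm wide; open, the fingers measure 114 mm over their backs; the gripper's body (76 mm by 85 mm) begins 54 mm behind the grasp point. The pads swing forward as they close: fully open they stand 13 mm farther back than shut.
Start: joints at [72.25, 4.979, 10.078, 95.1, 0, 90], TCP at [0.168, 0.524, 0.245] pointing down, gripper open.
Joint ranges: [-179.16, 179.16], [-48.56, 103.87], [-65.8, 70.77], [-126.05, 130.52], [-82.76, 87.17], [-180, 180]. Speed limits (degrees/s): [127.2, 127.2, 147.25, 180, 180, 180].

INTERFACE

Orientations are given as [roll, pitch, yaw] about the fixed x, y, z axes, in that order (R = Rz(yaw) Ry(pitch) Rx(roll)).
In Python, from workcell import bot, camera, get_calibration, ticket gives the robot as it stands. The module is installed in compiled form; this text tells all that it offers.
- The arm moves only by the tool send_rows, never from a script. Its arguments are lists of equal length, an entry for each row: "linear": the shift along the tool's x, y, z in m, a list of three; "twist": the turn, a rotation vector about the tool's x, y, z in units of 10 degrees (1.0 is 10 degrees), a list of three; "gripper": the opening in per cent of the stroke, from 0 (shut) to 100 (fully open). In form: {"linear": [[x, y, z], ...], "twist": [[wx, wy, wz], ...], "gripper": [gripper, ...]}. A call has 1 to 8 rows; each row shifts and turns the commanded pose from where the row before left it, along the tool's axes as they then stand; what a row does not reach is not made up. A row lasts 1/8 s, in which the tool goes at most 62.5 mm and 10.7 degrees, less where a joint would pass 70% of its speed; a pose out of reach is approached as far as the arm can. A call with a gripper value outside its range is refused whole. The fingers move at their own pace and stop on an object; "grip_force" is the grip in N (left out, the last holds). Time passes only in rows, so rows that do not move let the fingers close. It gives the time, the measured TCP pose, the force, the opening and the grip force at its end, in the units of the state.
- bot.get_obs(): the state, without advancing time (a new reading comes with each control period).
- camera(name): name is "scene" or "top" or "wrist"; returns the picture (480x640x3 uint8, red, green, blue); there is no depth.
- get_calibration(name): a dict with "fx", "fy", "cx", "cy" (pixels), "origin" and "orientation" of the camera in the world; the wrist camera has in their place "hand_eye" (4x4, takes a point from camera to tool coordinates, whose origin is the TCP and whose axes are the flange's). Camera axes: x right, y down, z forward; pixel columns grow to the right and rows downward; lengths in m; the calibration is good to about 2 mm. A picture is of the moment at which its call begins: read the wrist's pose just before it. get_calibration takes no time and is no camera call.
- ticket.job_done(): hands the job in; it is judged then, once.
The state is a dict: "time": time; "q": joint angles; "qd": joint speeds; "joint_efforts": joint torques, N m; "ee_pos": TCP position; "tcp_rot": TCP orientation; "wrist_force": force on the tool from outside, world axes, zero at the start; "torque": the same for the moment, N m; "opening": finger opening in m; "grasp_force": force on a finger pad.
Only numpy, scipy, OpenCV 4.12 (cv2) and the standard library are available. Lean on these libraries where they do the work, as an engineer would, in place of code of your own. Each camera call takes 0.05 s, during which the arm holds its last target. There are 200 camera calls.

TASK

Clamp the aluminium block in its fixture: turn the bolt clockwise by its upright lever until its foot is snug on the block, not so hard that it marks it, then let go and fold the lever fully closed onto its rest. Leave the block seated in its nest and everything else on the table where it is.

Things in the scene. Friction and masses are not known exactly. Their poses are not given: they have to be found in the camera images.
- fixture: fixed steel clamping fixture on the table, at any yaw up to 0.8 rad: base plate 150 x 170 mm (x, y), 15 mm thick, a shallow square nest in its middle (walls 10 mm high) and a grey bridge over it, posts at y = +-66 mm. Origin: centre of the base's underside, straight below the bolt's axis; z up
- bridge_top (a point): centre of the top of the bridge's crossbar, on the bolt's axis, 100 mm above the table. The crossbar is 36 mm wide (x) and 152 mm long (y); a screw head stands 7 mm proud at each end, 66 mm from the middle
- block: bare aluminium block, 50 x 50 x 40 mm, 0.27 kg, lying loose in the nest (15 mm above the table, 1 mm play each side) under the bolt. Origin: centre of its underside
- clamp_bolt: lever-headed clamp bolt, upright in the middle of the bridge, dark head 32 mm across. Origin: where its axis meets the lever's hinge pin, about 131 mm above the table at the start; z up; y along the pin; x to the side to which the lever folds, where a dark rest sticks out. Right-hand quick thread: turned clockwise seen from above, bolt and lever go down 16 mm a turn (2.55 mm per rad)
- bolt_axis (a point): a point on the bolt's axis 20 mm under the pin, at the head's underside; turns and sinks with the bolt. Below the bridge the bolt carries a stiff brass foot, 20 mm across. How far the foot sticks out was set by hand and is not measured: at the start it is 1 to 6 mm clear of the block, so the turn needed, 0.5 to 2.8 rad, must be felt
- rest_end (a point): outer end of the dark rest on the head for the closed lever, 42 mm from the axis along the bolt's +x, 8 mm under the pin, 14 mm wide. Feel of the bolt: turning takes 0.15 N m while the foot is free; once it meets the block, about 1 N m more per rad. Snug: 0.35 to 0.5 N m (15 to 35 N on the block); well past that marks it. Held still after a slow turn: 0.05 to 0.1 free, 0.25 snug
- lever (a joint): folding angle of the lever, rad: 0 = open, upright along the bolt's axis; 1.57 = fully closed, level on its rest towards the bolt's +x. Starts at 0 to 0.12, stays where it is left. Stiff: 0.25 to 0.3 N m; as it closes, a cam pushes the foot 0.5 mm farther onto the block
- lever_tip (a point): middle of the lever's end, 77 mm from the hinge pin; z along the lever away from the pin. The lever is a red flat paddle with a black end, 12 mm thick and 24 to 26 mm wide (along the pin). Open, it is the handle to turn the bolt by, pinched on its two wide faces from above
- spare0: spare block, same as the clamped one, on the steel tray; bystander, origin under its middle
- spare1: spare block on the tray; bystander, origin under its middle
- spare2: spare block on the tray; bystander, origin under its middle
- hex_key: black L-shaped hex key, 100 mm long, 6 mm thick, lying on the table beside the fixture; bystander, origin under its middle
- caliper: steel caliper with a black slide, 170 mm long, lying on the table; bystander, origin under its middle
- driver: screwdriver lying on the table; bystander, origin under its middle
- brush: brush lying on the table; bystander, origin under its middle
- oil_can: oil can, 60 mm across, 150 mm tall, standing; bystander, origin under its middle
There are look-alikes about, which are no part of the job. Leave any pink or turquoise look-alike of the fixture alone.

How it is judged (in metres and radians):
On the way, in this order (a step that is already met when the one before it is completed fails the run):
1. the bolt is screwed in until its foot is snug on the block (12 to 50 N), the lever still open (contact force between clamp_bolt and block between 12 and 50 N and value of joint lever below 0.5 rad), for 0.3 s.
2. the lever is folded closed and the block held (value of joint lever above 1.45 rad and contact force between clamp_bolt and block above 30 N), for 0.2 s.
At the end, for the whole second after the job is handed in: the lever is fully closed (over 1.45 rad), the bolt's foot presses on the block with 30 to 90 N, and the block sits level in its nest, within 4 mm of the fixture's middle and at rest (all of step 2 and contact force between clamp_bolt and block below 90 N and horizontal distance between block and fixture below 0.004 m and angle between block's own z axis and vertical below 0.05 rad and linear speed of block below 0.02 m/s); the robot touches nothing.
It fails at once if the block is marked: more than 55 N from the bolt's foot while the lever is open, or more than 95 N at any time ((contact force between clamp_bolt and block above 55 N and value of joint lever below 0.5 rad) or contact force between clamp_bolt and block above 95 N).
It fails at once if a bystander is pushed more than 30 mm (distance of any of spare0, spare1, spare2, hex_key, caliper, driver, brush, oil_can from where it was at the start of the episode above 0.03 m).
It also fails if it takes over 72 s, if anything falls off the work surface, if the arm or the gripper's body presses on something with over 40 N, if the wrist force passes 120 N, or if a joint passes its speed limit or range.

## Working session

There is one attempt and no reset: what is moved stays moved. The work goes in short steps, Python scripts to look and compute and a tool call to move; the robot and the scene stay as the last step left them, time stands still between calls to the robot, and variables do not carry over. Pictures are saved under pics/ and viewed, at most 10 in all, crops included, and the job is handed in when it is done.

Besides the shell and the picture viewer there is one more tool, called after "Request:" as a command line: name --argument value ..., lists and objects as JSON in quotes. send_rows: Moves the arm, as the interface text tells. Its arguments: {"type":"object","properties":{"linear":{"type":"array"},"twist":{"type":"array"},"gripper":{"type":"array"},"grip_force":{"type":"number"}},"required":["linear","twist","gripper"]}

```bash
mkdir -p pics; ls; python3 - <<'E'
from workcell import bot,camera,get_calibration
import cv2,numpy as np
print(bot.get_obs())
for n in("scene","top","wrist"):print(n,get_calibration(n))
a=camera("scene");b=camera("top")
for n,i in(("scene",a),("top",b)):cv2.imwrite(f"pics/{n}0.png",i[:,:,::-1])
E
```

```text
pics
{'time': 0.0, 'q': array([7.22514320e+01, 5.01150883e+00, 1.00339579e+01, 9.50989835e+01,
       8.55691455e-04, 9.00003332e+01]), 'qd': array([ 0.01177014,  0.01047587, -0.014783  ,  0.01980049,  0.00032313,
        0.00083646]), 'joint_efforts': array([ 1.58037551e-04, -5.20389855e+01,  4.64798212e+01,  1.63282512e-02,
       -4.88091155e-05,  1.19712411e-05]), 'ee_pos': array([0.16759473, 0.52362414, 0.24457469]), 'tcp_rot': array([-1.79923466e+02, -8.55245553e-04,  1.62251098e+02]), 'wrist_force': array([ 0.17270886, -0.06711894,  0.33429233]), 'torque': array([-0.00866187,  0.00366013,  0.04651404]), 'grasp_force': 0.0, 'opening': 0.08527383634817164}
scene {'fx': 573.7162960224586, 'fy': 573.7162960224586, 'cx': 327.52416755342426, 'cy': 244.60472298324748, 'origin': array([ 1.2417737 , -0.93511953,  1.11650901]), 'orientation': array([-128.95056731,   -0.29826768,   34.08295599])}
top {'fx': 474.82987907322, 'fy': 474.82987907322, 'cx': 320.23800423819085, 'cy': 234.393121143438, 'origin': array([0.51062073, 0.07702004, 1.32490697]), 'orientation': array([-1.76973776e+02,  1.62302638e-01, -8.93473337e+01])}
wrist {'fx': 350.9993083479996, 'fy': 350.9993083479996, 'cx': 317.51965862688985, 'cy': 246.46968496284916, 'hand_eye': array([[ 4.31365707e-06, -9.54491218e-01, -2.98239023e-01,
         7.64853455e-02],
       [ 9.99999984e-01, -4.93019943e-05,  1.72251025e-04,
         1.20557263e-04],
       [-1.79115870e-04, -2.98239019e-01,  9.54491202e-01,
        -1.28197329e-01],
       [ 0.00000000e+00,  0.00000000e+00,  0.00000000e+00,
         1.00000000e+00]])}
```

View pics/top0.png

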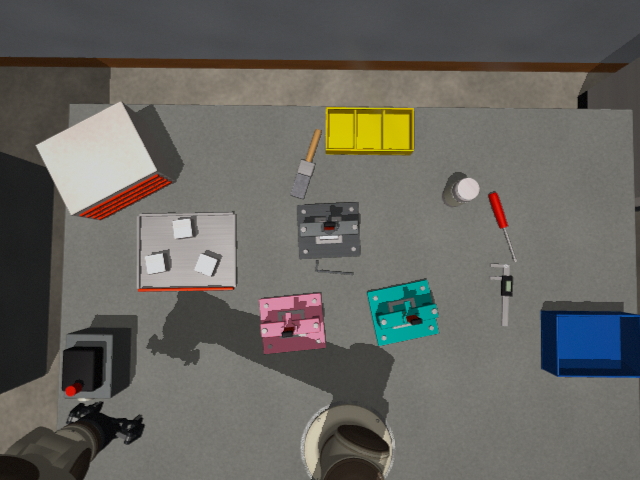

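View pics/scene0.png

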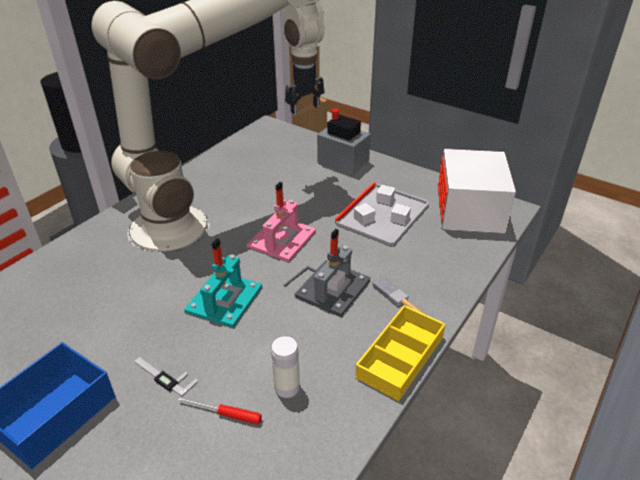

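Three candidates in the top view: grey (329,230), pink (291,322), turquoise (403,311). Grey fits ("grey bridge", steel), while pink and turquoise are excluded as look-alikes. I'll confirm with one crop.

```bash
cat > h.py <<'E'
import numpy as np,cv2
from scipy.spatial.transform import Rotation as R
from workcell import bot,camera,get_calibration
def cam(name,obs=None):
    c=get_calibration(name)
    if name=="wrist":
        T=np.eye(4);T[:3,:3]=R.from_euler('xyz',obs["tcp_rot"],degrees=True).as_matrix();T[:3,3]=obs["ee_pos"]
        T=T@c["hand_eye"];return c,T[:3,:3],T[:3,3]
    return c,R.from_euler('xyz',c["orientation"],degrees=True).as_matrix(),np.array(c["origin"])
def ray(C,uv):
    c,M,o=C;d=M@np.array([(uv[0]-c["cx"])/c["fx"],(uv[1]-c["cy"])/c["fy"],1]);return o,d/np.linalg.norm(d)
def plane(C,uv,z):
    o,d=ray(C,uv);return o+d*(z-o[2])/d[2]
def proj(C,p):
    c,M,o=C;q=M.T@(np.array(p)-o);return np.array([c["cx"]+c["fx"]*q[0]/q[2],c["cy"]+c["fy"]*q[1]/q[2]])
def tri(C1,a,C2,b):
    o1,d1=ray(C1,a);o2,d2=ray(C2,b)
    s=np.linalg.lstsq(np.c_[d1,-d2],o2-o1,rcond=None)[0]
    p,q=o1+s[0]*d1,o2+s[1]*d2;return (p+q)/2,np.linalg.norm(p-q)
E
python3 - <<'E'
from h import *
t=cv2.imread("pics/top0.png");s=cv2.imread("pics/scene0.png")
a=cv2.resize(t[190:270,285:375],None,fx=5,fy=5,interpolation=cv2.INTER_CUBIC)
b=cv2.resize(s[225:315,293:373],None,fx=4.4,fy=4.4444,interpolation=cv2.INTER_CUBIC)
cv2.imwrite("pics/crop0.png",np.hstack([a,b[:400,:345]]))
C=cam("top")
print(plane(C,(329,230),.015))
E
```

```text
[0.59225467 0.05744313 0.015     ]
```

View pics/crop0.png

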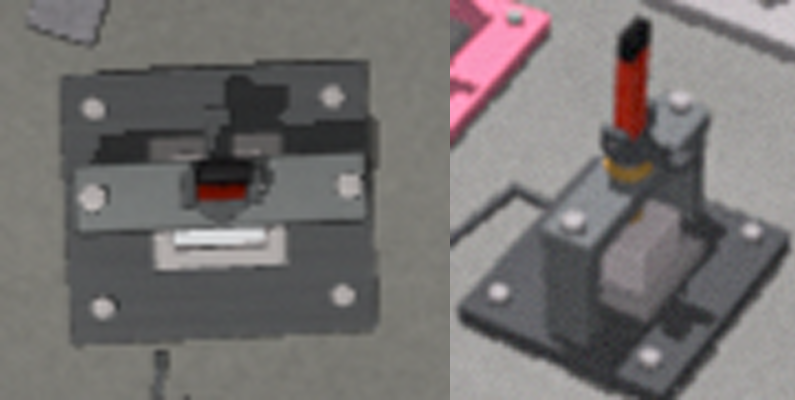

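The crop confirms it: grey fixture, red lever with black tip, block in the nest, four base screws and two bridge screw heads visible. Now its pose.

```bash
python3 - <<'E'
from h import *
C=cam("top");o=bot.get_obs()
px=lambda a:(285+(a[0]+.5)/5-.5,190+(a[1]+.5)/5-.5)
S=[plane(C,px(p),.017) for p in((93,108),(332,96),(343,295),(103,307))]
print(np.mean(S,0),[np.linalg.norm(S[i]-S[i-1]).round(3) for i in range(4)])
B=[plane(C,px(p),.107) for p in((92,198),(348,186))]
d=B[0]-B[1];print(np.mean(B,0),np.linalg.norm(d),"yaw of y axis -90:",np.degrees(np.arctan2(d[1],d[0]))-90)
T=plane(C,px((223,175)),.208);print("tip",T)
M=R.from_euler('xyz',o["tcp_rot"],degrees=True).as_matrix();print(M.round(3))
# goal: above, tool y along +-world x ; camera on tool +x side
f=np.mean(B,0)
for yaw in(90,-90):
  Mg=R.from_euler('xyz',[180,0,yaw],degrees=True).as_matrix();print(yaw,Mg.round(2), (R.from_matrix(M.T@Mg)).as_rotvec(degrees=True)/10)
print("shift in tool",M.T@(np.array([f[0],f[1],.33])-o["ee_pos"]))
E
```

```text
[0.59250237 0.05982964 0.017     ] [np.float64(0.11), np.float64(0.132), np.float64(0.11), np.float64(0.132)]
[0.59165946 0.05990099 0.107     ] 0.13173924375345922 yaw of y axis -90: 3.331351793741007
tip [0.59298846 0.05998891 0.208     ]
[[-0.952  0.305 -0.   ]
 [ 0.305  0.952 -0.001]
 [-0.    -0.001 -1.   ]]
90 [[ 0.  1.  0.]
 [ 1. -0. -0.]
 [ 0.  0. -1.]] [-5.82309901e-03  4.30229635e-03  7.22479395e+00]
-90 [[ 0. -1. -0.]
 [-1. -0. -0.]
 [ 0.  0. -1.]] [-4.68312922e-03 -6.33855107e-03 -1.07752037e+01]
shift in tool [-0.54523209 -0.31247847 -0.0849725 ]
```

Request:
send_rows --linear '[[-0.0495,-0.0284,-0.0077],[-0.0495,-0.0284,-0.0077],[-0.0495,-0.0284,-0.0077],[-0.0495,-0.0284,-0.0077],[-0.0495,-0.0284,-0.0077],[-0.0495,-0.0284,-0.0077],[-0.0495,-0.0284,-0.0077],[-0.0495,-0.0284,-0.0077]]' --twist '[[0,0,0],[0,0,0],[0,0,0],[0,0,0],[0,0,0],[0,0,0],[0,0,0],[0,0,0]]' --gripper '[100,100,100,100,100,100,100,100]'

```text
time: 1.1
ee_pos: [0.4765, 0.1851, 0.3069]
tcp_rot: [-180.0, -0.0, 162.2]
wrist_force: [-0.9, 1.4, -0.0]
opening: 0.0853
grasp_force: 0.0
```

Request:
send_rows --linear '[[-0.0495,-0.0284,-0.0077],[-0.0495,-0.0284,-0.0077],[-0.0495,-0.0284,-0.0077],[0,0,0],[0,0,0],[0,0,0],[0,0,0],[0,0,0]]' --twist '[[0,0,0.0],[0,0,0],[0,0,0],[0,0,1],[0,0,1],[0,0,1],[0,0,1],[0,0,1]]' --gripper '[60,60,60,60,60,60,60,60]'

```text
time: 2.1
ee_pos: [0.591, 0.0603, 0.3295]
tcp_rot: [-180.0, -0.0, 111.9]
wrist_force: [0.3, 1.1, -0.6]
opening: 0.0515
grasp_force: 0.0
```

Request:
send_rows --linear '[[0,0,0],[0,0,0],[0,0,0],[0,0,0]]' --twist '[[0,0,1],[0,0,1],[0,0,0],[0,0,0]]' --gripper '[60,60,60,60]'

```text
time: 2.6
ee_pos: [0.591, 0.0603, 0.3298]
tcp_rot: [-180.0, 0.0, 92.5]
wrist_force: [-0.1, -0.3, -0.1]
opening: 0.0508
grasp_force: 0.0
```

```bash
python3 - <<'E'
from h import *
o=bot.get_obs();i=camera("wrist");cv2.imwrite("pics/w1.png",i[:,:,::-1])
import pickle;pickle.dump(o,open("w1.pkl","wb"))
print({k:np.round(o[k],3) for k in("time","q","ee_pos","tcp_rot","wrist_force","torque","opening")})
E
```

```text
{'time': np.float64(2.6), 'q': array([ 5.82500e+00,  1.45830e+01,  3.06760e+01,  1.06117e+02,
       -1.00000e-03,  9.33540e+01]), 'ee_pos': array([0.591, 0.06 , 0.33 ]), 'tcp_rot': array([-1.79976e+02,  2.00000e-03,  9.24710e+01]), 'wrist_force': array([-0.096, -0.252, -0.091]), 'torque': array([-0.041, -0.041, -0.007]), 'opening': np.float64(0.051)}
```

View pics/w1.png

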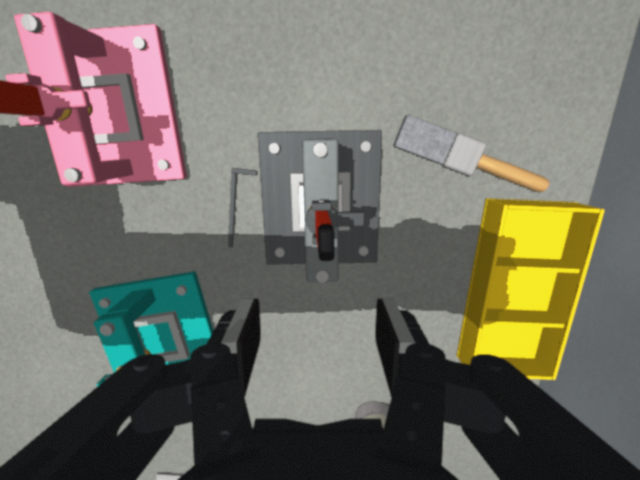

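The wrist view shows the grey fixture at centre, lever tip at (326,243), and something dark at the head's right (350,217), probably the rest. I'll enlarge it.

```bash
python3 - <<'E'
from h import *
import pickle
o=pickle.load(open("w1.pkl","rb"));C=cam("wrist",o)
i=cv2.imread("pics/w1.png")
cv2.imwrite("pics/w1c.png",cv2.resize(i[185:275,265:385],None,fx=6,fy=6,interpolation=cv2.INTER_CUBIC))
for n,p in(("tip",(.592,.06,.208)),("pin",(.592,.06,.131)),("rest",(.634,.06,.123)),("bt",(.592,.06,.1))):
  u=proj(C,p);print(n,u.round(1),((u-[265,185])*6).round())
E
```

```text
tip [319.2 244.8] [325. 359.]
pin [318.8 221.1] [323. 217.]
rest [361.7 221.1] [580. 216.]
bt [318.7 214.3] [322. 176.]
```

View pics/w1c.png

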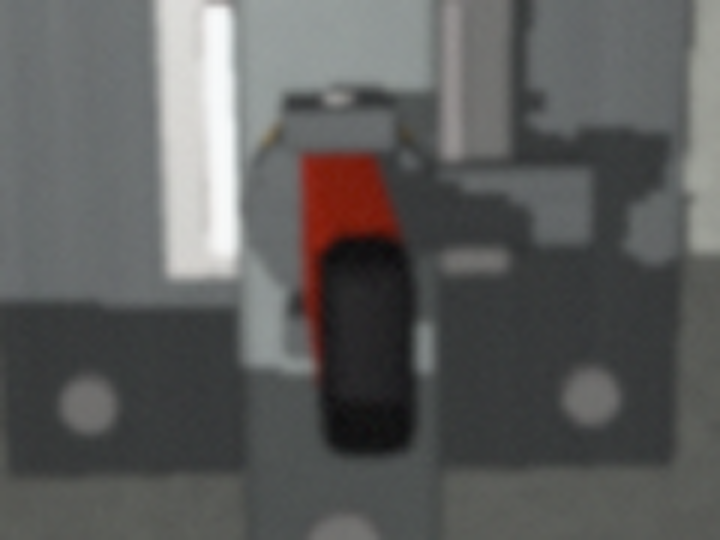

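Rest points to world +x (crop end (590,205), projected (580,216)), so bolt yaw is about +4°. The lever tip leans about 5 mm toward +x. J6 grows with clockwise turning, so I flip the tool half a turn first and then descend.

Request:
send_rows --linear '[[0,0,0],[0,0,0],[0,0,0],[0,0,0],[0,0,0],[0,0,0],[0,0,0],[0,0,0]]' --twist '[[0,0,-1],[0,0,-1],[0,0,-1],[0,0,-1],[0,0,-1],[0,0,-1],[0,0,-1],[0,0,-1]]' --gripper '[60,60,60,60,60,60,60,60]'

```text
time: 3.65
ee_pos: [0.591, 0.0603, 0.3299]
tcp_rot: [-180.0, -0.0, 172.7]
wrist_force: [-0.7, 0.6, -0.0]
opening: 0.0512
grasp_force: 0.0
```

Request:
send_rows --linear '[[0,0,0],[0,0,0],[0,0,0],[0,0,0],[0,0,0],[0,0,0],[0,0,0],[0,0,0]]' --twist '[[0,0,-1],[0,0,-1],[0,0,-1],[0,0,-1],[0,0,-1],[0,0,-1],[0,0,-1],[0,0,-1]]' --gripper '[60,60,60,60,60,60,60,60]'

```text
time: 4.65
ee_pos: [0.591, 0.0603, 0.3299]
tcp_rot: [180.0, -0.0, -107.3]
wrist_force: [0.7, -0.5, 0.2]
opening: 0.051
grasp_force: 0.0
```

Request:
send_rows --linear '[[0,0,0],[0,0,0],[0,0,0.02],[0,0,0.02],[0,0,0.02],[0,0,0],[0,0,0]]' --twist '[[0,0,-1],[0,0,-1],[0,0,0],[0,0,0],[0,0,0],[0,0,0],[0,0,0]]' --gripper '[60,60,60,60,60,60,60]'

```text
time: 5.52
ee_pos: [0.5911, 0.0603, 0.2709]
tcp_rot: [-180.0, 0.0, -87.7]
wrist_force: [0.7, 0.0, 0.5]
opening: 0.0514
grasp_force: 0.0
```

```bash
python3 - <<'E'
from h import *
import pickle
o=bot.get_obs();i=camera("wrist")[:,:,::-1];cv2.imwrite("pics/w2.png",i);pickle.dump(o,open("w2.pkl","wb"))
C=cam("wrist",o);print({k:np.round(o[k],3) for k in("time","q","ee_pos","tcp_rot","wrist_force","torque","opening")})
u=proj(C,(.592,.06,.16)).astype(int);x0,y0=u-[70,55];print(x0,y0)
cv2.imwrite("pics/w2c.png",cv2.resize(i[max(y0,0):y0+110,x0:x0+140],None,fx=5,fy=5,interpolation=cv2.INTER_CUBIC))
for n,p in(("tip",(.592,.06,.208)),("pin",(.592,.06,.131)),("rest",(.634,.06,.123)),("bt",(.592,.06,.1))):
  print(n,((proj(C,p)-[x0,max(y0,0)])*5).round())
E
```

```text
{'time': np.float64(5.525), 'q': array([ 5.8230e+00,  1.1908e+01,  2.0717e+01,  9.8764e+01, -1.0000e-03,
       -8.6478e+01]), 'ee_pos': array([0.591, 0.06 , 0.271]), 'tcp_rot': array([-1.79955e+02,  2.00000e-03, -8.77000e+01]), 'wrist_force': array([0.655, 0.011, 0.494]), 'torque': array([ 0.008,  0.014, -0.037]), 'opening': np.float64(0.051)}
246 192
tip [348. 403.]
pin [351. 223.]
rest [ 94. 200.]
bt [352. 176.]
```

View pics/w2c.png

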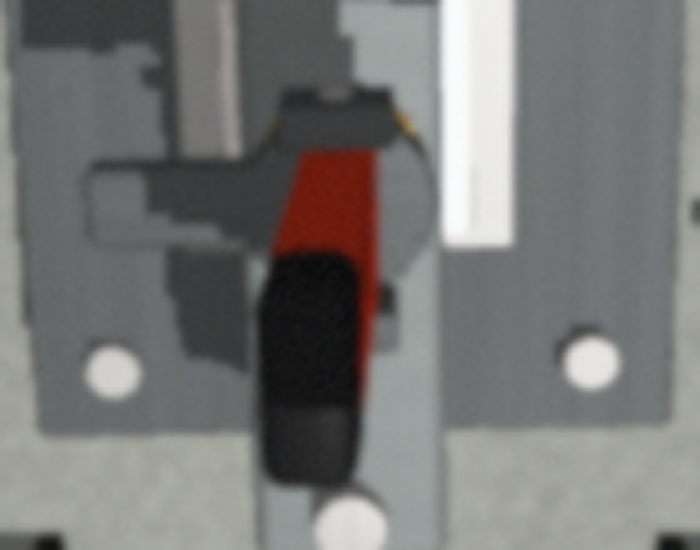

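Lever tip is centred near crop (312,370), about 4 mm toward +x, and the rest end is at (90,204) as predicted. Descend and grip.

Request:
send_rows --linear '[[0,-0.001,0.02],[0,0,0.02],[0,0,0.02],[0,0,0.015],[0,0,0.015],[0,0,0],[0,0,0],[0,0,0]]' --twist '[[0,0,0],[0,0,0],[0,0,0],[0,0,0],[0,0,0],[0,0,0],[0,0,0],[0,0,0]]' --gripper '[60,60,60,60,60,60,30,30]' --grip_force 50

```text
time: 6.58
ee_pos: [0.5923, 0.0604, 0.1808]
tcp_rot: [-179.9, 0.0, -87.7]
wrist_force: [0.3, -0.3, -0.7]
opening: 0.0256
grasp_force: 0.0
```

Request:
send_rows --linear '[[0,0,0],[0,0,0],[0,0,0],[0,0,0],[0,0,0],[0,0,0]]' --twist '[[0,0,0],[0,0,0],[0,0,0],[0,0,0],[0,0,0],[0,0,0]]' --gripper '[0,0,0,0,0,0]'

```text
time: 7.32
ee_pos: [0.5938, 0.0604, 0.1811]
tcp_rot: [-179.7, 0.0, -87.7]
wrist_force: [8.3, 0.8, 0.7]
opening: 0.0115
grasp_force: 50.5
```

```bash
cat > s.py <<'E'
from h import *
o=bot.get_obs();print({k:np.round(o[k],3).tolist() for k in("time","ee_pos","tcp_rot","wrist_force","torque","opening","grasp_force")},o["q"][5].round(1))
E
python3 s.py
```

```text
{'time': 7.325, 'ee_pos': [0.594, 0.06, 0.181], 'tcp_rot': [-179.738, 0.005, -87.743], 'wrist_force': [8.323, 0.801, 0.747], 'torque': [0.039, -1.531, 0.06], 'opening': 0.012, 'grasp_force': 50.47} -86.4
```

Request:
send_rows --linear '[[0,0,0.0001],[0,0,0.0001],[0,0,0.0001],[0,0,0.0001],[0,0,0.0001],[0,0,0.0001],[0,0,0.0001],[0,0,0.0001]]' --twist '[[0,0,0.25],[0,0,0.25],[0,0,0.25],[0,0,0.25],[0,0,0.25],[0,0,0.25],[0,0,0.25],[0,0,0.25]]' --gripper '[0,0,0,0,0,0,0,0]'

```text
time: 8.32
ee_pos: [0.5942, 0.0604, 0.1802]
tcp_rot: [-179.7, 0.1, -107.8]
wrist_force: [10.1, 0.1, -0.2]
opening: 0.0118
grasp_force: 50.3
```

```bash
python3 s.py
```

```text
{'time': 8.325, 'ee_pos': [0.594, 0.06, 0.18], 'tcp_rot': [-179.715, 0.105, -107.825], 'wrist_force': [10.096, 0.089, -0.181], 'torque': [0.094, -2.088, 0.133], 'opening': 0.012, 'grasp_force': 50.326} -66.4
```

The side force stays along world +x, so the axis is about 2 mm farther out than my command. I'll correct this while turning.

Request:
send_rows --linear '[[-0.0003,-0.001,0.0001],[-0.0003,-0.001,0.0001],[0,0,0.0001],[0,0,0.0001],[0,0,0.0001],[0,0,0.0001]]' --twist '[[0,0,0.2],[0,0,0.2],[0,0,0.2],[0,0,0.2],[0,0,0.2],[0,0,0.2]]' --gripper '[0,0,0,0,0,0]'

```text
time: 9.07
ee_pos: [0.5948, 0.0603, 0.1796]
tcp_rot: [-179.9, 0.1, -119.8]
wrist_force: [3.9, 0.7, 4.9]
opening: 0.0116
grasp_force: 51.1
```

```bash
python3 s.py
```

```text
{'time': 9.075, 'ee_pos': [0.595, 0.06, 0.18], 'tcp_rot': [-179.887, 0.081, -119.85], 'wrist_force': [3.871, 0.661, 4.893], 'torque': [0.083, -0.725, 0.131], 'opening': 0.012, 'grasp_force': 51.116} -54.4
```

Request:
send_rows --linear '[[-0.0003,-0.0005,0.0],[0,0,0.0001],[0,0,0.0001],[0,0,0.0001],[0,0,0.0001],[0,0,0.0001],[0,0,0.0001],[0,0,0.0001]]' --twist '[[0,0,0.2],[0,0,0.2],[0,0,0.2],[0,0,0.2],[0,0,0.2],[0,0,0.2],[0,0,0.2],[0,0,0.2]]' --gripper '[0,0,0,0,0,0,0,0]'

```text
time: 10.07
ee_pos: [0.5952, 0.0602, 0.1788]
tcp_rot: [-179.9, 0.1, -135.9]
wrist_force: [2.6, -1.2, 5.5]
opening: 0.0121
grasp_force: 51.2
```

```bash
python3 s.py
```

```text
{'time': 10.075, 'ee_pos': [0.595, 0.06, 0.179], 'tcp_rot': [-179.918, 0.077, -135.855], 'wrist_force': [2.623, -1.198, 5.471], 'torque': [-0.09, -0.568, 0.097], 'opening': 0.012, 'grasp_force': 51.23} -38.4
```

Request:
send_rows --linear '[[0,0,0.0],[0,0,0.0001],[0,0,0.0001],[0,0,0.0001],[0,0,0],[0,0,0.0001],[0,0,0.0001],[0,0,0.0001]]' --twist '[[0,0,0.2],[0,0,0.2],[0,0,0.2],[0,0,0.2],[0,0,0.2],[0,0,0.2],[0,0,0.2],[0,0,0.2]]' --gripper '[0,0,0,0,0,0,0,0]'

```text
time: 11.08
ee_pos: [0.5954, 0.0599, 0.1781]
tcp_rot: [-179.9, 0.1, -151.9]
wrist_force: [5.0, -1.8, 6.3]
opening: 0.0117
grasp_force: 51.2
```

```bash
python3 s.py
```

```text
{'time': 11.075, 'ee_pos': [0.595, 0.06, 0.178], 'tcp_rot': [-179.911, 0.102, -151.879], 'wrist_force': [5.049, -1.759, 6.257], 'torque': [-0.391, -0.902, 0.086], 'opening': 0.012, 'grasp_force': 51.153} -22.4
```

Request:
send_rows --linear '[[0,0,0.0],[0,0,0.0001],[0,0,0.0001],[0,0,0.0001],[0,0,0],[0,0,0.0001],[0,0,0.0001],[0,0,0.0001]]' --twist '[[0,0,0.2],[0,0,0.2],[0,0,0.2],[0,0,0.2],[0,0,0.2],[0,0,0.2],[0,0,0.2],[0,0,0.2]]' --gripper '[0,0,0,0,0,0,0,0]'

```text
time: 12.08
ee_pos: [0.5955, 0.0596, 0.1775]
tcp_rot: [-179.9, 0.1, -167.9]
wrist_force: [4.9, -5.1, 4.7]
opening: 0.0114
grasp_force: 51.1
```

```bash
python3 s.py
```

```text
{'time': 12.075, 'ee_pos': [0.596, 0.06, 0.177], 'tcp_rot': [-179.909, 0.123, -167.892], 'wrist_force': [4.926, -5.079, 4.704], 'torque': [-0.71, -1.147, 0.129], 'opening': 0.011, 'grasp_force': 51.094} -6.4
```

Request:
send_rows --linear '[[-0.0004,-0.0006,0.0],[-0.0004,-0.0006,0.0001],[0,0,0.0001],[0,0,0.0001],[0,0,0],[0,0,0.0001],[0,0,0.0001],[0,0,0.0001]]' --twist '[[0,0,0.2],[0,0,0.2],[0,0,0.2],[0,0,0.2],[0,0,0.2],[0,0,0.2],[0,0,0.2],[0,0,0.2]]' --gripper '[0,0,0,0,0,0,0,0]'

```text
time: 13.08
ee_pos: [0.5958, 0.0591, 0.1767]
tcp_rot: [-180.0, 0.0, 176.1]
wrist_force: [2.1, -0.4, 5.8]
opening: 0.0115
grasp_force: 51.3
```

```bash
python3 s.py
```

```text
{'time': 13.075, 'ee_pos': [0.596, 0.059, 0.177], 'tcp_rot': [-179.995, 0.049, 176.129], 'wrist_force': [2.051, -0.39, 5.82], 'torque': [-0.208, -0.459, 0.132], 'opening': 0.012, 'grasp_force': 51.263} 9.5
```

Request:
send_rows --linear '[[0,0,0.0],[0,0,0.0001],[0,0,0.0001],[0,0,0.0001],[0,0,0],[0,0,0.0001],[0,0,0.0001]]' --twist '[[0,0,0.2],[0,0,0.2],[0,0,0.2],[0,0,0.2],[0,0,0.2],[0,0,0.2],[0,0,0.2]]' --gripper '[0,0,0,0,0,0,0]'

```text
time: 13.95
ee_pos: [0.5958, 0.0588, 0.1763]
tcp_rot: [-180.0, 0.1, 162.1]
wrist_force: [2.7, -3.0, 7.5]
opening: 0.0113
grasp_force: 51.6
```

```bash
python3 s.py
```

```text
{'time': 13.95, 'ee_pos': [0.596, 0.059, 0.176], 'tcp_rot': [-179.975, 0.062, 162.129], 'wrist_force': [2.671, -2.972, 7.46], 'torque': [-0.526, -0.342, 0.275], 'opening': 0.011, 'grasp_force': 51.551} 23.5
```

Contact felt (0.275 N m). Smaller steps now.

Request:
send_rows --linear '[[0,0,0.0001],[0,0,0],[0,0,0.0001]]' --twist '[[0,0,0.2],[0,0,0.2],[0,0,0.1]]' --gripper '[0,0,0]'

```text
time: 14.32
ee_pos: [0.5958, 0.0588, 0.1762]
tcp_rot: [-180.0, 0.1, 157.1]
wrist_force: [1.7, -2.9, 6.5]
opening: 0.0115
grasp_force: 51.7
```

```bash
python3 s.py
```

```text
{'time': 14.325, 'ee_pos': [0.596, 0.059, 0.176], 'tcp_rot': [-179.972, 0.071, 157.149], 'wrist_force': [1.685, -2.866, 6.549], 'torque': [-0.634, -0.332, 0.267], 'opening': 0.011, 'grasp_force': 51.694} 28.5
```

Request:
send_rows --linear '[[0,0,0.0001],[0,0,0]]' --twist '[[0,0,0.15],[0,0,0.15]]' --gripper '[0,0]'

```text
time: 14.58
ee_pos: [0.5958, 0.0587, 0.1761]
tcp_rot: [-180.0, 0.1, 154.1]
wrist_force: [1.1, -4.1, 6.7]
opening: 0.0114
grasp_force: 51.8
```

```bash
python3 s.py; python3 -c "
from h import *
print([ (camera('top') is None, bot.get_obs()['torque'][2].round(3)) for _ in range(3)])"
```

```text
{'time': 14.575, 'ee_pos': [0.596, 0.059, 0.176], 'tcp_rot': [-179.97, 0.076, 154.147], 'wrist_force': [1.135, -4.06, 6.723], 'torque': [-0.725, -0.299, 0.356], 'opening': 0.011, 'grasp_force': 51.816} 31.5
[(False, np.float64(0.326)), (False, np.float64(0.225)), (False, np.float64(0.173))]
```

Request:
send_rows --linear '[[0,0,0.0001],[0,0,0]]' --twist '[[0,0,0.2],[0,0,0.2]]' --gripper '[0,0]'

```text
time: 14.98
ee_pos: [0.5958, 0.0586, 0.176]
tcp_rot: [-180.0, 0.1, 150.1]
wrist_force: [0.9, -5.6, 7.8]
opening: 0.0113
grasp_force: 52.0
```

```bash
python3 s.py; python3 -c "
from h import *
print([ (camera('top') is None, bot.get_obs()['torque'][2].round(3)) for _ in range(5)])"
```

```text
{'time': 14.975, 'ee_pos': [0.596, 0.059, 0.176], 'tcp_rot': [-179.964, 0.079, 150.128], 'wrist_force': [0.902, -5.64, 7.81], 'torque': [-0.807, -0.323, 0.325], 'opening': 0.011, 'grasp_force': 51.985} 35.5
[(False, np.float64(0.252)), (False, np.float64(0.203)), (False, np.float64(0.141)), (False, np.float64(0.132)), (False, np.float64(0.197))]
```

Request:
send_rows --linear '[[0,0,0.0001],[0,0,0.0001]]' --twist '[[0,0,0.2],[0,0,0.2]]' --gripper '[0,0]'

```text
time: 15.48
ee_pos: [0.5957, 0.0586, 0.1758]
tcp_rot: [-180.0, 0.1, 146.1]
wrist_force: [1.0, -4.3, 7.9]
opening: 0.0116
grasp_force: 52.2
```

```bash
python3 s.py; python3 -c "
from h import *
print([ (camera('top') is None, bot.get_obs()['torque'][2].round(3)) for _ in range(8)])"
```

```text
{'time': 15.475, 'ee_pos': [0.596, 0.059, 0.176], 'tcp_rot': [-179.964, 0.086, 146.128], 'wrist_force': [0.982, -4.289, 7.919], 'torque': [-0.915, -0.216, 0.378], 'opening': 0.012, 'grasp_force': 52.242} 39.5
[(False, np.float64(0.359)), (False, np.float64(0.294)), (False, np.float64(0.259)), (False, np.float64(0.237)), (False, np.float64(0.329)), (False, np.float64(0.305)), (False, np.float64(0.284)), (False, np.float64(0.307))]
```

Held torque is about 0.28 N m after a slow turn, so it is snug. Release and lift clear.

Request:
send_rows --linear '[[0,0,0],[0,0,0],[0,0,0],[0,0,-0.015],[0,0,-0.03],[0,0,-0.03],[0,0,0],[0,0,0]]' --twist '[[0,0,0],[0,0,0],[0,0,0],[0,0,0],[0,0,0],[0,0,0],[0,0,0],[0,0,0]]' --gripper '[40,40,40,40,40,40,40,40]'

```text
time: 16.88
ee_pos: [0.5957, 0.0593, 0.2499]
tcp_rot: [-180.0, -0.0, 146.2]
wrist_force: [-0.8, -0.1, -0.8]
opening: 0.0341
grasp_force: 0.0
```

Request:
send_rows --linear '[[0,0.019,0],[0,0.019,0],[0,0,0],[0,0,0],[0,0,0]]' --twist '[[0,0,0],[0,0,0],[0,0,0],[0,0,0],[0,0,0]]' --gripper '[20,0,0,0,0]'

```text
time: 17.5
ee_pos: [0.6166, 0.0906, 0.25]
tcp_rot: [-180.0, -0.0, 146.2]
wrist_force: [-0.2, -0.6, 0.4]
opening: 0.0002
grasp_force: 0.0
```

```bash
python3 s.py; python3 - <<'E'
from h import *
o=bot.get_obs();i=camera("wrist")[:,:,::-1];C=cam("wrist",o)
cv2.imwrite("pics/w3.png",i)
a=np.radians(-123.9);d=np.array([np.cos(a),np.sin(a),0]);p=np.array([.5957,.0586,.1254])
for n,q in(("pin",p),("tip",p+[0,0,.077]),("rest",p+.042*d-[0,0,.008])):print(n,proj(C,q).round())
E
```

```text
{'time': 17.5, 'ee_pos': [0.617, 0.091, 0.25], 'tcp_rot': [-179.991, -0.003, 146.236], 'wrist_force': [-0.211, -0.647, 0.403], 'torque': [0.0, -0.022, 0.012], 'opening': 0.0, 'grasp_force': 0.0} 42.1
pin [267. 244.]
tip [247. 285.]
rest [214. 241.]
```

View pics/w3.png

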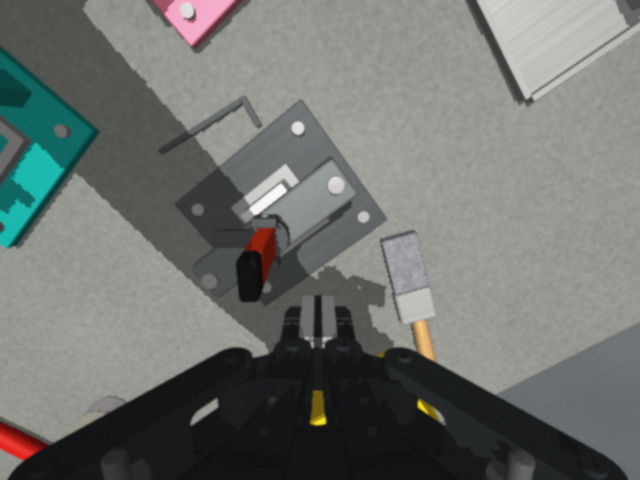

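Lever is upright with its tip at (249,275), and the rest points left at (225,238), along tool −y. Closed fingers are behind the lever. Descend and push along the arc.

Request:
send_rows --linear '[[0,0,0.028],[0,0,0.028],[0,0,0],[0,-0.009,0],[0,-0.009,0],[0,-0.007,0.0],[0,-0.007,0.0005],[0,0,0]]' --twist '[[0,0,0],[0,0,0],[0,0,0],[0,0,0],[0,0,0],[0,0,0],[0,0,0],[0,0,0]]' --gripper '[0,0,0,0,0,0,0,0]'

```text
time: 18.55
ee_pos: [0.5989, 0.0638, 0.194]
tcp_rot: [180.0, 0.0, 146.2]
wrist_force: [1.4, 1.3, 1.5]
opening: 0.0001
grasp_force: 0.9
```

Request:
send_rows --linear '[[0,-0.007,0.002],[0,-0.007,0.002],[0,-0.006,0.0035],[0,-0.006,0.004],[0,0,0]]' --twist '[[0,0,0],[0,0,0],[0,0,0],[0,0,0],[0,0,0]]' --gripper '[0,0,0,0,0]'

```text
time: 19.18
ee_pos: [0.584, 0.0417, 0.1817]
tcp_rot: [-179.9, -0.0, 146.2]
wrist_force: [1.0, 0.9, 2.5]
opening: -0.0001
grasp_force: 1.0
```

```bash
python3 s.py; python3 - <<'E'
from h import *
i=camera("wrist")[:,:,::-1];s=camera("scene")[:,:,::-1]
cv2.imwrite("pics/w4.png",np.hstack([cv2.resize(i[120:400,120:480],(450,350)),cv2.resize(s[190:330,280:420],(350,350),interpolation=cv2.INTER_CUBIC)]))
E
```

```text
{'time': 19.175, 'ee_pos': [0.584, 0.042, 0.182], 'tcp_rot': [-179.948, -0.004, 146.208], 'wrist_force': [0.964, 0.904, 2.54], 'torque': [-0.01, -0.136, 0.026], 'opening': -0.0, 'grasp_force': 0.986} 37.9
```

View pics/w4.png

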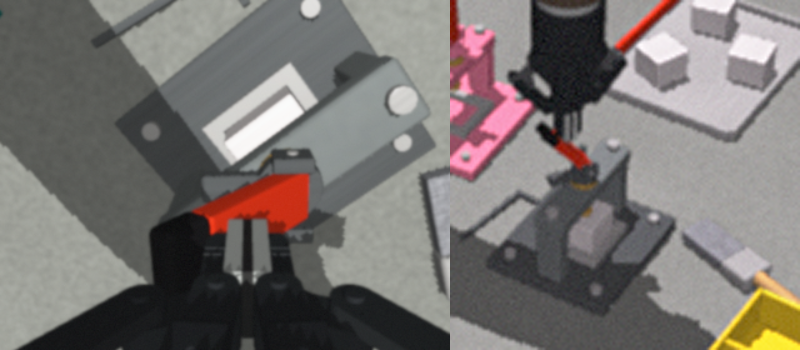

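The lever is folding properly, about 45° so far. Continue the arc.

Request:
send_rows --linear '[[0,-0.005,0.005],[0,-0.005,0.0055],[0,-0.0035,0.006],[0,-0.0035,0.0065],[0,-0.002,0.007],[0,-0.0015,0.006],[0,0,0]]' --twist '[[0,0,0],[0,0,0],[0,0,0],[0,0,0],[0,0,0],[0,0,0],[0,0,0]]' --gripper '[0,0,0,0,0,0,0]'

```text
time: 20.15
ee_pos: [0.5729, 0.0248, 0.1459]
tcp_rot: [-179.9, 0.0, 146.2]
wrist_force: [0.2, -3.3, 4.2]
opening: 0.0001
grasp_force: 2.1
```

```bash
python3 s.py
```

```text
{'time': 20.15, 'ee_pos': [0.573, 0.025, 0.146], 'tcp_rot': [-179.932, 0.027, 146.223], 'wrist_force': [0.165, -3.302, 4.222], 'torque': [-0.523, -0.137, 0.03], 'opening': 0.0, 'grasp_force': 2.061} 36.3
```

Request:
send_rows --linear '[[0,0,0.001],[0,0,0.001],[0,0,0.001],[0,0,0]]' --twist '[[0,0,0],[0,0,0],[0,0,0],[0,0,0]]' --gripper '[0,0,0,0]'

```text
time: 20.65
ee_pos: [0.5732, 0.0246, 0.1454]
tcp_rot: [-180.0, 0.2, 146.2]
wrist_force: [-5.2, -4.3, 20.5]
opening: -0.0002
grasp_force: 10.4
```

Hard stop at fingertip height 0.131, exactly the predicted closed height. Lift off and check.

Request:
send_rows --linear '[[0,0,-0.004],[0,0,-0.03],[0,0,-0.05],[0,0,-0.05],[0,0.05,0],[0,0,0],[0,0,0]]' --twist '[[0,0,0],[0,0,0],[0,0,0],[0,0,0],[0,0,0],[0,0,0],[0,0,0]]' --gripper '[0,0,0,0,0,0,0]'

```text
time: 21.52
ee_pos: [0.6006, 0.067, 0.2757]
tcp_rot: [-179.9, -0.1, 146.3]
wrist_force: [-0.3, -0.4, -0.3]
opening: -0.0
grasp_force: 0.0
```

```bash
python3 s.py; python3 - <<'E'
from h import *
o=bot.get_obs();i=camera("wrist")[:,:,::-1];s=camera("scene")[:,:,::-1]
C=cam("wrist",o);a=np.radians(-123.9);d=np.array([np.cos(a),np.sin(a),0]);p=np.array([.5957,.0586,.1254])
print("closed tip px in crop",(proj(C,p+.077*d)-[120,60])*1.25)
cv2.imwrite("pics/w5.png",np.hstack([cv2.resize(i[60:340,120:480],(450,350)),cv2.resize(s[210:310,285:385],(350,350),interpolation=cv2.INTER_CUBIC)]))
E
```

```text
{'time': 21.525, 'ee_pos': [0.601, 0.067, 0.276], 'tcp_rot': [-179.895, -0.101, 146.282], 'wrist_force': [-0.286, -0.364, -0.346], 'torque': [0.045, -0.033, -0.017], 'opening': -0.0, 'grasp_force': 0.0} 40.1
closed tip px in crop [115.53037572 218.7616256 ]
```

View pics/w5.png

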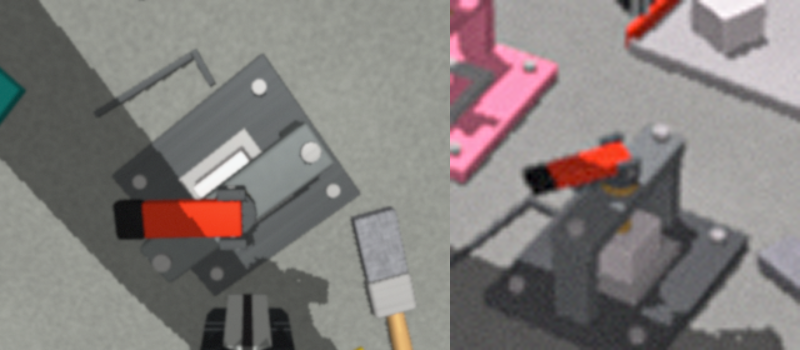

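The lever lies level at its predicted place (tip at (115,219)), the bolt has not turned back, the block is seated, and the robot is clear.

```bash
python3 -c "
from workcell import ticket
print(ticket.job_done())"
```

```text
the job is handed in; nothing more can be done
None
```

I turned the bolt about 126° clockwise until it felt snug (about 0.28 N m held still), folded the lever down onto its rest, and handed the job in at about 22 s with the robot clear; the judge returned no verdict, and the final clamping force could not be measured directly.

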